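# Take one sample cup off the nest and put it on the scale

## Task

Lift the top cup off the nest of three wide steel cups without dragging the next one up, and set it upright near the middle of the pan of the small bench scale; set it down, do not drop it. Leave the other two wide cups nested and upright where they stand.

Things in the scene. Friction and masses are not known exactly. Their poses are not given: they have to be found in the camera images.
- cup_top: Uppermost of three identical bare steel cups nested on the worktop, nest 114 mm tall (a nest of two slim cups, 41 mm wide, is not meant). Round, 58 mm tall, 60 to 110 g: foot 39 mm across, body widening to 46 mm at a shoulder 30 mm up, then a straight collar 52 mm across, wall 1.7 mm; its top 12 mm is a rim band 56 mm across. Origin: centre of the foot's underside, z up, rim at z = 58 mm.
- cup_mid: The middle cup of that nest, same shape and frame. The top cup's shoulder rests on its rim and the top cup's body hangs inside it with 1.5 mm play, so its rim lies 28 mm below the top cup's rim: above it show 16 mm of the top cup's collar, then the 12 mm rim band.
- cup_low: The lowest cup of that nest, same shape and frame; it stands loose on the worktop. (Inside, each cup is free for fingers to 29 mm below its rim, 48 mm across.)
- pan_center (a point): Centre of the upper face of the bench scale's round metal pan, 90 mm across, level, 35 mm above the worktop. The scale is fixed: a white housing 160 x 112 mm, 26 mm tall, with a dark display and two keys at the end towards the robot; the pan lies towards the far end. x points from display to pan, z up.

How it is judged:
By the outcome, as a careful person would: the job done as asked, in the order asked, and still so for the second after the job is handed in, with the robot touching nothing.
It also fails if it takes over 35 s, if anything falls off the work surface, if the arm or the gripper's body presses on something with over 40 N, if the wrist force passes 120 N, or if a joint passes its speed limit or range.

## Robot

A 6-joint arm with a two-finger parallel gripper is mounted at the origin on a cart in front of the work surface, level with it; the furniture and walls round the work are solid. World frame = base frame: x ahead of the robot, y to its left, z up, the work surface at z = 0. Lengths are in m, angles in rad, forces in N, time in s.
With the tool pointing down it reaches from about 0.275 to 0.875 m from the base axis. Payload 12.5 kg.
Tool frame: the origin (TCP) lies at the very end of the fingers, on their centre line; the grasp point (between the pads) lies 19 mm behind it; x points along the fingers, y is the direction in which the jaws open and shut, and the axes are right-handed (so a half turn about x gives the same grasp; the last joint's range is limited). The gripper opens to 85 mm and grips with 20 to 120 N. Pads are 22 mm wide; open, the fingers measure 114 mm over their backs; the gripper's body (76 mm by 85 mm) begins 54 mm behind the grasp point. The pads swing forward as they close: fully open they stand 13 mm farther back than shut.
Start: joints at [-1.396, 0.351, 1.652, -0, 1.139, -0.085], TCP at [0.141, -0.532, 0.198] pointing down, gripper open.
Joint ranges: [-2.75, 2.75], [-0.79, 2.1], [0.01, 2.65], [-1.57, 4.71], [0.07, 3.14], [-2.87, 2.87]. Speed limits (rad/s): [2.22, 2.22, 2.79, 3.14, 3.14, 3.14].

## Interface

Orientations are given as a 3x3 rotation matrix whose columns are the frame's x, y, z axes.
In Python, from bench import manip gives the robot as it stands. Calls block until the motion is done:
- manip.move_ptp(position, orientation): joint-space move of the TCP to a pose.
- manip.move_l(position, attitude=None, max_speed=0.15): straight line of the TCP; attitude=None keeps the orientation; max_speed is the mean speed in m/s.
- manip.move_j(angles): joint-space move.
- manip.set_gripper(opening, effort=None): opening from 0.0 (shut) to 1.0 (fully open); effort is the grip in N (None keeps the last); returns when the fingers have stopped.
- manip.dwell(seconds).
- manip.inverse_kinematics(position, orientation): joint angles nearest the present ones, or None.
- manip.grab_frame(name): name is "scene" or "top"; returns (picture, depth): 400x640x3 uint8, red, green, blue; 400x640 float32, m along the optical axis (not along the pixel's ray), 0 where there is no reading.
- manip.get_calibration(name): a dict with "camera_matrix" (3x3 intrinsics, pixels), "R" (3x3) and "t" (3): a world point X has camera coordinates R X + t. Camera axes: x right, y down, z forward; pixel columns grow to the right and rows downward; lengths in m; the calibration is good to about 2 mm. A picture is of the moment at which its call begins. get_calibration takes no time and is no camera call.
A pose or a line that the arm cannot do raises manip.Unreachable and nothing moves.
- manip.sign_off(): hands the job in, once; it reports no verdict.
Trained networks look in the newest picture that a camera, given by its name, has taken for a name from the list of things; names that differ only in an ending like _2 or _b are one class to them, and where a whole thing is asked for, a point or a joint stands for the part that bears it (a point fixed in the world has none). Each returns a list of dicts, best first, with "confidence" (0 to 1); they miss things now and then, are a little off and sometimes report something else, mostly with a low value. They report only what shows in the picture. A call takes as long as a camera call.
- manip.look_for(camera, name): "at" ([x, y, z] in m, in world coordinates, good to about 4 mm: the middle of the surface that is visible of it).
Readings, each from a call of its own:
- manip.current_time(): time.
- manip.current_qpos(): joint angles.
- manip.current_joint_vel(): joint speeds.
- manip.current_joint_torque(): joint torques, N m.
- manip.current_ee_pos(): TCP position.
- manip.current_tcp_rot(): TCP orientation.
- manip.current_force(): force on the tool from outside, world axes, zero at the start.
- manip.current_ft_torque(): the same for the moment, N m.
- manip.current_grip_width(): opening from 0.0 (shut) to 1.0 (fully open).
Only numpy, scipy, OpenCV 4.12 (cv2) and the standard library are available. Lean on these libraries where they do the work, as an engineer would, in place of code of your own. Each camera call takes 0.05 s, during which the arm holds its last target.

## Working session

There is one attempt and no reset: what is moved stays moved. The work goes in short steps, each a Python script; the robot and the scene stay as the last script left them, time stands still between calls to the robot, and variables do not carry over. Pictures are saved under pics/ and viewed, and the job is handed in when it is done.

```bash
mkdir -p pics; ls
python3 - <<'E'
from bench import manip
import cv2,numpy as np
for n in ("scene","top"):
    p,d=manip.grab_frame(n); cv2.imwrite(f"pics/{n}0.png",p[:,:,::-1]); np.save(f"pics/{n}0.npy",d)
    c=manip.get_calibration(n); print(n,c["camera_matrix"].tolist(),(-c["R"].T@c["t"]).round(3),c["R"].round(3).tolist())
    for k in ("cup_top","pan_center"):
        print(k,[(np.round(r["at"],4).tolist(),round(r["confidence"],2)) for r in manip.look_for(n,k)])
print(manip.current_time(),manip.current_tcp_rot().round(3).tolist())
E
```

```text
pics
scene [[433.29047718358197, 0.0, 330.5857546886899], [0.0, 433.29047718358197, 198.24736372650153], [0.0, 0.0, 1.0]] [0.134 0.606 0.627] [[-0.866, -0.5, -0.009], [-0.309, 0.549, -0.777], [0.394, -0.67, -0.63]]
cup_top [([0.5305, -0.008, 0.0994], 0.67)]
pan_center [([0.4905, -0.2049, 0.0258], 0.65)]
top [[482.73894530048847, 0.0, 320.11702081550686], [0.0, 482.73894530048847, 198.66472082957367], [0.0, 0.0, 1.0]] [ 0.307 -0.002  1.108] [[-0.003, -1.0, 0.0], [-0.981, 0.003, -0.192], [0.192, -0.001, -0.981]]
cup_top [([0.5376, -0.0135, 0.0867], 0.89)]
pan_center [([0.4914, -0.2277, 0.0219], 0.82)]
0.3 [[-0.0, 0.257, -0.966], [0.0, -0.966, -0.257], [-1.0, -0.0, -0.0]]
```

View pics/scene0.png

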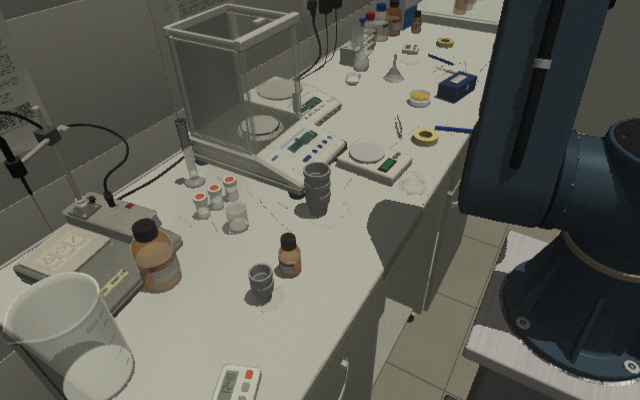

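View pics/top0.png

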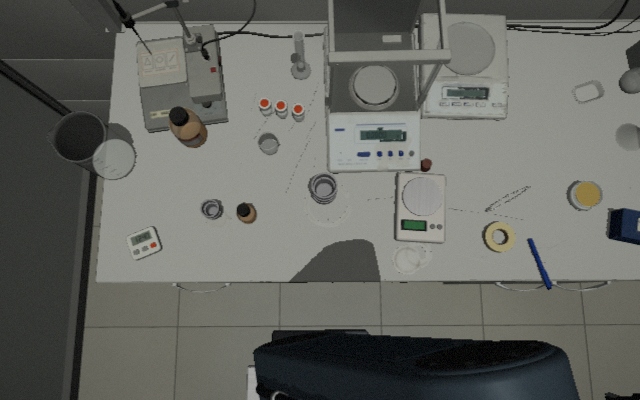

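```bash
cat > h.py <<'E'
import numpy as np,cv2
from bench import manip
def cloud(n,d):
    c=manip.get_calibration(n);K=c["camera_matrix"];v,u=np.mgrid[:400,:640]
    P=np.stack([(u-K[0,2])/K[0,0]*d,(v-K[1,2])/K[1,1]*d,d],-1)
    W=(P-c["t"])@c["R"]; W[d<=0]=np.nan; return W
def plane(n,uv,z):
    c=manip.get_calibration(n);K=c["camera_matrix"];r=c["R"].T@np.linalg.solve(K,[uv[0],uv[1],1.]);o=-c["R"].T@c["t"]
    return o+r*(z-o[2])/r[2]
def circ(x,y):
    A=np.c_[2*x,2*y,np.ones(len(x))];s=np.linalg.lstsq(A,x*x+y*y,rcond=None)[0];return s[0],s[1],np.sqrt(s[2]+s[0]**2+s[1]**2)
E
python3 - <<'E'
from h import *
for n in ("top","scene"):
    W=cloud(n,np.load(f"pics/{n}0.npy"))
    x,y,z=W[...,0],W[...,1],W[...,2]
    m=(abs(x-.53)<.06)&(abs(y+.005)<.06)&(z>.106)&(z<.125)
    P=W[m];print(n,"rim",len(P),np.median(P,0).round(4),P.min(0).round(4),P.max(0).round(4),circ(P[:,0],P[:,1]))
    m=(abs(x-.5)<.09)&(abs(y+.21)<.07)&(z>.029)&(z<.042)
    P=W[m];print("pan",len(P),np.median(P,0).round(4),P.min(0).round(4),P.max(0).round(4))
    # obstacles profile near
    for nm,b in (("nestwards",(.45,.75,-.12,.1)),("scale",(.38,.72,-.33,-.1))):
        print(nm)
        for x0 in np.arange(b[0],b[1],.03):
            print(round(x0,2),[ (round(float(np.nanmax(z[q])),3) if (q:=(x>=x0)&(x<x0+.03)&(y>=y0)&(y<y0+.03)).any() else None) for y0 in np.arange(b[2],b[3],.03)])
p=cv2.imread("pics/top0.png")[130:260,270:480];cv2.imwrite("pics/topz.png",cv2.resize(p,None,fx=3.7,fy=3.7,interpolation=2))
p=cv2.imread("pics/scene0.png")[120:230,260:430];cv2.imwrite("pics/scz.png",cv2.resize(p,None,fx=4.5,fy=4.5,interpolation=2))
E
```

```text
top rim 169 [ 0.5308 -0.0137  0.1134] [ 0.5036 -0.0392  0.1061] [0.5593 0.0137 0.1187] (np.float64(0.5306434717813227), np.float64(-0.012408492790539072), np.float64(0.02598163953165705))
pan 1398 [ 0.5181 -0.2327  0.0344] [ 0.4249 -0.28    0.029 ] [ 0.5843 -0.1469  0.042 ]
nestwards
0.45 [0.006, 0.005, 0.005, 0.006, 0.007, 0.004, 0.005, 0.005]
0.48 [0.006, 0.006, 0.006, 0.116, 0.113, 0.006, 0.006, 0.005]
0.51 [0.005, 0.005, 0.117, 0.113, 0.117, 0.007, 0.004, 0.005]
0.54 [0.006, 0.005, 0.117, 0.119, 0.116, 0.006, 0.006, 0.004]
0.57 [0.06, 0.061, 0.06, 0.058, 0.005, 0.005, 0.006, 0.005]
0.6 [0.068, 0.068, 0.068, 0.067, 0.005, 0.006, 0.005, 0.06]
0.63 [0.079, 0.077, 0.077, 0.078, 0.006, 0.006, 0.062, 0.062]
0.66 [0.085, 0.084, 0.085, 0.083, 0.006, 0.006, 0.005, 0.06]
0.69 [0.348, 0.349, 0.348, 0.349, 0.004, 0.059, 0.055, 0.054]
0.72 [0.354, 0.101, 0.089, 0.343, 0.006, 0.06, 0.059, 0.061]
scale
0.38 [0.005, 0.005, 0.006, 0.005, 0.006, 0.005, 0.005, 0.007]
0.41 [0.006, 0.031, 0.032, 0.03, 0.031, 0.029, 0.004, 0.005]
0.44 [0.006, 0.032, 0.033, 0.033, 0.033, 0.028, 0.004, 0.006]
0.47 [0.00
[... 1479 characters left out ...]
002, 0.002, 0.002, 0.002, 0.002]
0.41 [0.002, 0.026, 0.028, 0.027, 0.027, 0.026, 0.002, 0.002]
0.44 [0.001, 0.029, 0.03, 0.03, 0.03, 0.027, 0.002, 0.001]
0.47 [0.001, 0.028, 0.036, 0.037, 0.036, 0.027, 0.002, 0.003]
0.5 [0.002, 0.036, 0.037, 0.037, 0.037, 0.027, 0.002, 0.004]
0.53 [0.001, 0.034, 0.037, 0.037, 0.037, 0.025, 0.002, 0.001]
0.56 [0.001, 0.028, 0.036, 0.052, 0.055, 0.053, 0.054, 0.052]
0.59 [0.003, 0.002, 0.028, 0.061, 0.062, 0.062, 0.064, 0.064]
0.62 [0.002, 0.002, None, 0.072, 0.073, 0.074, 0.073, 0.074]
0.65 [0.001, None, None, 0.08, 0.08, 0.08, 0.08, 0.08]
0.68 [0.035, 0.031, None, 0.345, 0.345, 0.345, 0.345, 0.345]
0.71 [0.047, 0.046, None, 0.344, 0.345, 0.345, 0.351, 0.351]
```

```bash
true
```

```text
(no output)
```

View pics/topz.png

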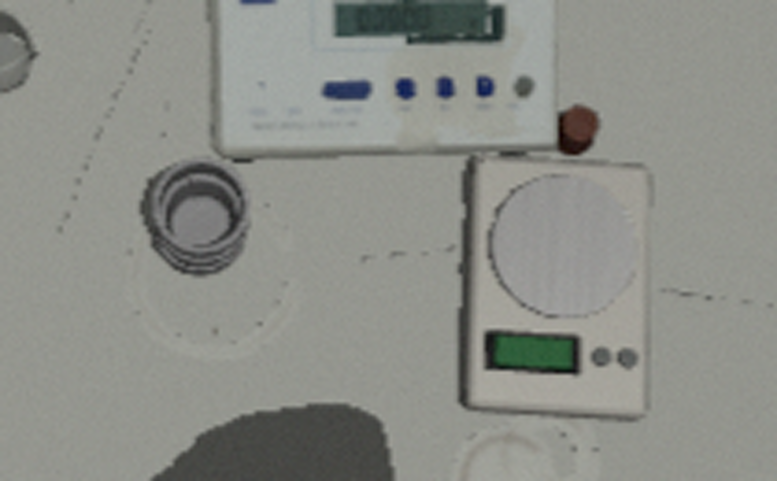

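View pics/scz.png

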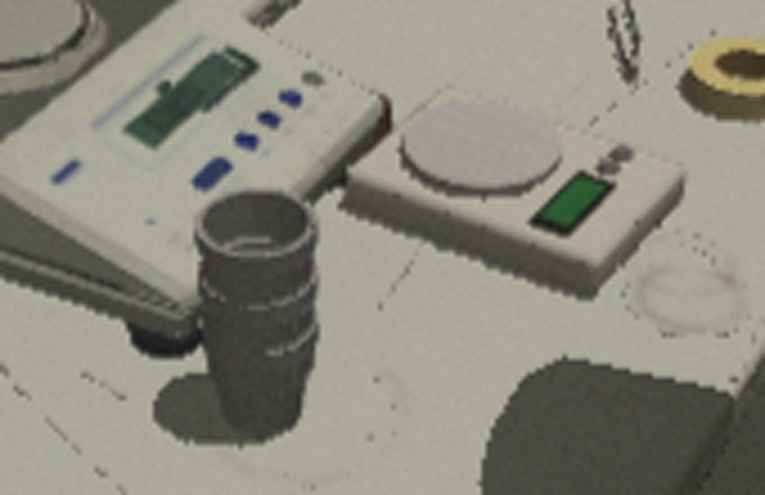

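Run:
```python
from h import *
print("rim",plane("top",(323.8,185.6),.114).round(4),plane("scene",(316.9,169.6),.114).round(4))
print("pan",plane("top",(422.2,196.2),.035).round(4),plane("scene",(367.0,151.6),.035).round(4))
for n in ("top","scene"):
    W=cloud(n,np.load(f"pics/{n}0.npy"));x,y,z=W[...,0],W[...,1],W[...,2]
    m=(abs(x-.53)<.06)&(abs(y+.005)<.06)&(z>.104)&(z<.125)
    P=W[m][:,:2].astype(np.float32);print(n,"rim",cv2.minEnclosingCircle(P))
    t=.038 if n=="top" else .0335
    m=(abs(x-.515)<.055)&(abs(y+.22)<.07)&(abs(z-(.0385 if n=="top" else .0355))<.0035)
    P=W[m][:,:2];print("pan",len(P),P.min(0),P.max(0),np.median(P,0))
R=np.array([[0,0,-1],[0,-1,0],[-1,0,0]],float)
for p in ((.53,-.011,.2),(.53,-.011,.088),(.52,-.225,.15),(.52,-.225,.068)):
    print(manip.inverse_kinematics(p,R))
```

```text
rim [ 0.5296 -0.0113  0.114 ] [ 0.5265 -0.007   0.114 ]
pan [ 0.5219 -0.2349  0.035 ] [ 0.5181 -0.2291  0.035 ]
top rim ((0.5309574604034424, -0.012822778895497322), 0.028449740260839462)
pan 515 [ 0.47813428 -0.27793517] [ 0.56436332 -0.19133963] [ 0.52233024 -0.2350807 ]
scene rim ((0.5276306867599487, -0.00840043742209673), 0.02989691123366356)
pan 565 [ 0.4756283  -0.27540832] [ 0.56467589 -0.18500737] [ 0.51891517 -0.22914355]
[-1.08581574e-01  3.12220185e-01  1.70027005e+00 -4.44089210e-16
  1.12910242e+00  1.46221475e+00]
[-1.08581574e-01  4.58127411e-01  1.80005809e+00 -4.44089210e-16
  8.83407154e-01  1.46221475e+00]
[-4.90530256e-01  4.33465368e-01  1.65615835e+00 -4.44089210e-16
  1.05196894e+00  1.08026607e+00]
[-4.90530256e-01  5.43736445e-01  1.71435844e+00 -4.44089210e-16
  8.83497767e-01  1.08026607e+00]
```

Run:
```python
from h import *
R=np.array([[0,0,-1],[0,-1,0],[-1,0,0]],float)
manip.move_ptp((.529,-.0105,.155),R)
print(manip.current_time(),manip.current_ee_pos(),manip.current_force())
for n in ("scene","top"):
    p,d=manip.grab_frame(n); cv2.imwrite(f"pics/{n}1.png",p[:,:,::-1]); np.save(f"pics/{n}1.npy",d)
p=cv2.imread("pics/scene1.png")[60:230,230:430];cv2.imwrite("pics/scz1.png",cv2.resize(p,None,fx=3.5,fy=3.5,interpolation=2))
p=cv2.imread("pics/top1.png")[130:260,240:400];cv2.imwrite("pics/topz1.png",cv2.resize(p,None,fx=4,fy=4,interpolation=2))
```

```text
2.6167 [ 0.52902833 -0.0111374   0.15504859] [ 0.58002397 -0.047755   -0.3239522 ]
```

```bash
true
```

```text
(no output)
```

View pics/scz1.png

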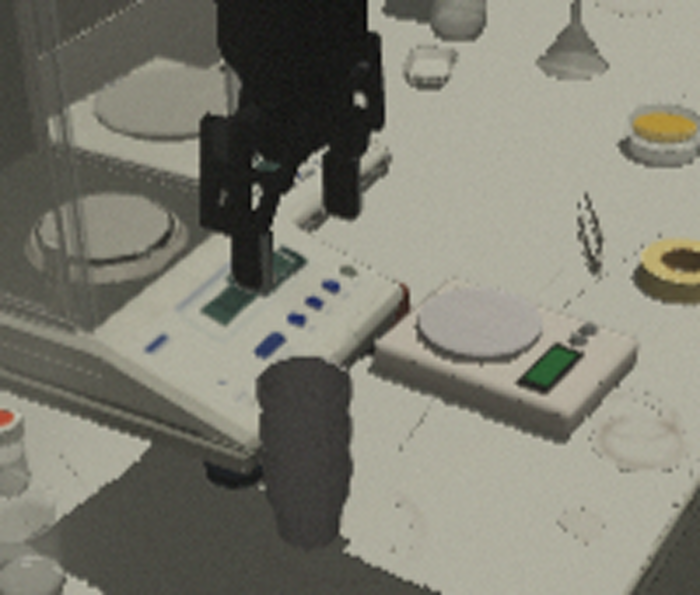

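View pics/topz1.png

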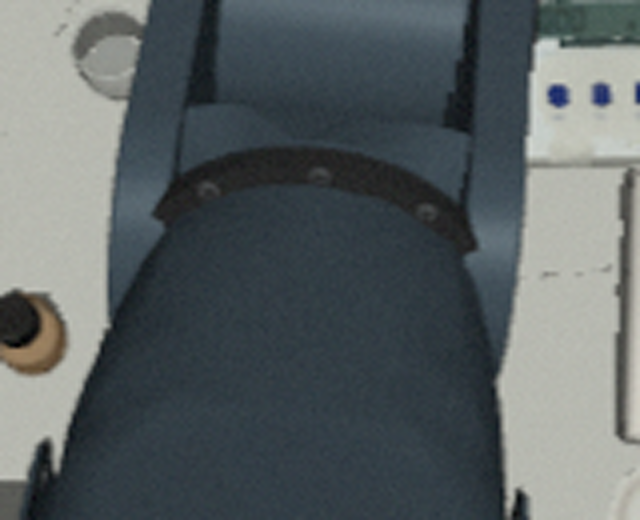

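Run:
```python
from h import *
W=cloud("scene",np.load("pics/scene1.npy"));x,y,z=W[...,0],W[...,1],W[...,2]
for nm,a,b in (("left",.02,.08),("right",-.1,-.03)):
    m=(abs(x-.53)<.04)&(y>a)&(y<b)&(z>.13)&(z<.2);P=W[m]
    print(nm,len(P),np.percentile(P,[0,2,50,98,100],axis=0).round(4).tolist())
    for z0 in np.arange(.14,.2,.006):
        q=P[(P[:,2]>z0)&(P[:,2]<z0+.006)]
        if len(q): print(round(z0,3),len(q),q.min(0).round(4),q.max(0).round(4))
m=(abs(x-.53)<.06)&(abs(y+.005)<.06)&(z>.1)&(z<.125)
print(cv2.minEnclosingCircle(W[m][:,:2].astype(np.float32)))
```

```text
Traceback (most recent call last):
IndexError: index -1 is out of bounds for axis 0 with size 0
```

Run:
```python
from h import *
d=np.load("pics/scene1.npy")
W=cloud("scene",d);x,y,z=W[...,0],W[...,1],W[...,2]
for (u,v) in ((302,130),(302,138),(302,141),(305,138),(309,138),(309,141),(327,112),(327,119),(333,120),(310,90)): print(u,v,d[v,u],W[v,u].round(4))
```

```text
302 130 0.77475595 [0.5215 0.0455 0.2346]
302 138 0.7862093 [0.5227 0.0452 0.2175]
302 141 0.7880145 [0.5219 0.0469 0.2123]
305 138 0.78953385 [0.5196 0.0401 0.2157]
309 138 1.0665139 [ 0.6462 -0.1633  0.0713]
309 141 1.0594455 [ 0.6406 -0.1542  0.0693]
327 112 0.8487245 [ 0.5269 -0.0518  0.2241]
327 119 0.85914356 [ 0.5275 -0.0523  0.2083]
333 120 1.281628 [ 0.7044 -0.3832 -0.    ]
310 90 0.7479103 [0.5175 0.0201 0.3017]
```

Run:
```python
from h import *
print(manip.current_ee_pos(),manip.current_qpos(),manip.current_grip_width(),manip.current_time(), manip.current_tcp_rot().round(3).tolist())
c=manip.get_calibration("scene");K=c["camera_matrix"]
for X in ((.529,-.0105,.155),(.529,.032,.155),(.529,.032,.168),(.529,.032,.2),(.529,-.053,.168),(.529,-.053,.2)):
    q=K@(c["R"]@np.array(X)+c["t"]);print(X,(q[:2]/q[2]).round(1))
p,d=manip.grab_frame("scene"); cv2.imwrite("pics/scene2.png",p[:,:,::-1]); np.save("pics/scene2.npy",d)
p0=cv2.imread("pics/scene1.png"); print(abs(p[:,:,::-1].astype(int)-p0).mean())
q=p[100:200,270:370,::-1];cv2.imwrite("pics/scz2.png",cv2.resize(q,None,fx=6,fy=6,interpolation=0))
print(np.round(cloud("scene",d)[125:160:3,300:312:2,2],3))
```

```text
[ 0.529049   -0.01111057  0.15504776] [-1.08950763e-01  3.62982168e-01  1.74979915e+00 -7.18273285e-05
  1.02869414e+00  1.46273490e+00] 0.9977750174050026 2.7167 [[0.0, -0.001, -1.0], [-0.0, -1.0, 0.001], [-1.0, 0.0, -0.0]]
(0.529, -0.0105, 0.155) [316.1 151.6]
(0.529, 0.032, 0.155) [304.6 162. ]
(0.529, 0.032, 0.168) [304.3 156.4]
(0.529, 0.032, 0.2) [303.5 142. ]
(0.529, -0.053, 0.168) [326.8 136.3]
(0.529, -0.053, 0.2) [326.6 122.4]
2.1940872395833333
[[0.254 0.246 0.246 0.245 0.076 0.077]
 [0.238 0.239 0.236 0.236 0.076 0.075]
 [0.233 0.232 0.229 0.23  0.075 0.077]
 [0.226 0.228 0.223 0.224 0.073 0.071]
 [0.219 0.221 0.217 0.218 0.071 0.07 ]
 [0.213 0.216 0.21  0.212 0.209 0.07 ]
 [0.202 0.203 0.205 0.206 0.067 0.066]
 [0.067 0.069 0.068 0.066 0.065 0.064]
 [0.067 0.067 0.066 0.066 0.063 0.064]
 [0.068 0.064 0.064 0.066 0.062 0.062]
 [0.063 0.064 0.062 0.063 0.063 0.059]
 [0.064 0.063 0.064 0.063 0.06  0.057]]
```

```bash
true
```

```text
(no output)
```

View pics/scz2.png

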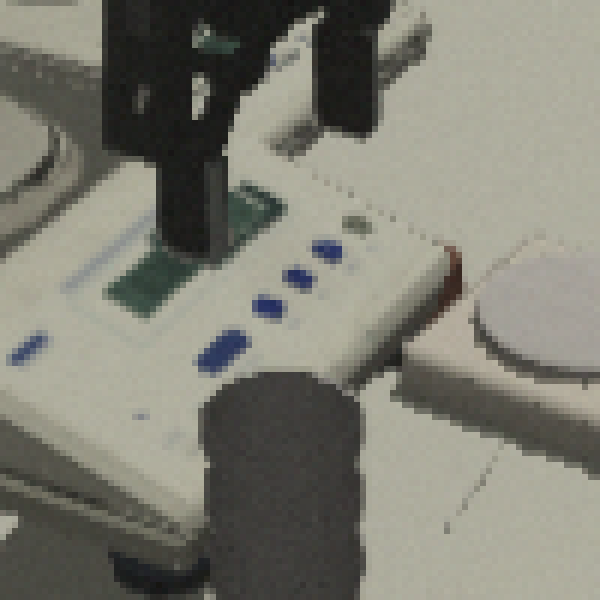

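```bash
cat >> h.py <<'E'
def snap(n,k,box,f):
    p,d=manip.grab_frame(n);np.save(f"pics/{n}{k}.npy",d);cv2.imwrite(f"pics/{n}{k}.png",p[:,:,::-1])
    a,b,c,e=box;cv2.imwrite(f"pics/z{n}{k}.png",cv2.resize(p[a:b,c:e,::-1],None,fx=f,fy=f,interpolation=0));return p,d
E
python3 - <<'E'
from h import *
manip.move_l((.529,-.0105,.105))
print(manip.current_time(),manip.current_ee_pos(),manip.current_force())
p,d=snap("scene",3,(100,240,250,390),5)
W=cloud("scene",d);print(np.round(W[140:180:3,298:312:2,2],3))
E
```

```text
3.25 [ 0.52921195 -0.0106218   0.10537004] [0.31608951 0.48787524 0.17885004]
[[0.225 0.222 0.22  0.073 0.211 0.21  0.207]
 [0.218 0.217 0.214 0.068 0.207 0.203 0.067]
 [0.211 0.211 0.207 0.201 0.2   0.198 0.064]
 [0.206 0.205 0.204 0.196 0.196 0.189 0.062]
 [0.186 0.2   0.189 0.186 0.188 0.183 0.06 ]
 [0.178 0.18  0.182 0.179 0.18  0.177 0.059]
 [0.172 0.173 0.174 0.173 0.171 0.171 0.058]
 [0.165 0.164 0.168 0.169 0.164 0.164 0.056]
 [0.062 0.154 0.159 0.161 0.158 0.158 0.111]
 [0.061 0.058 0.057 0.114 0.111 0.107 0.104]
 [0.057 0.057 0.057 0.114 0.103 0.1   0.095]
 [0.057 0.053 0.054 0.112 0.115 0.093 0.089]
 [0.056 0.055 0.052 0.105 0.109 0.112 0.114]
 [0.054 0.053 0.05  0.085 0.099 0.104 0.106]]
```

```bash
true
```

```text
(no output)
```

View pics/zscene3.png

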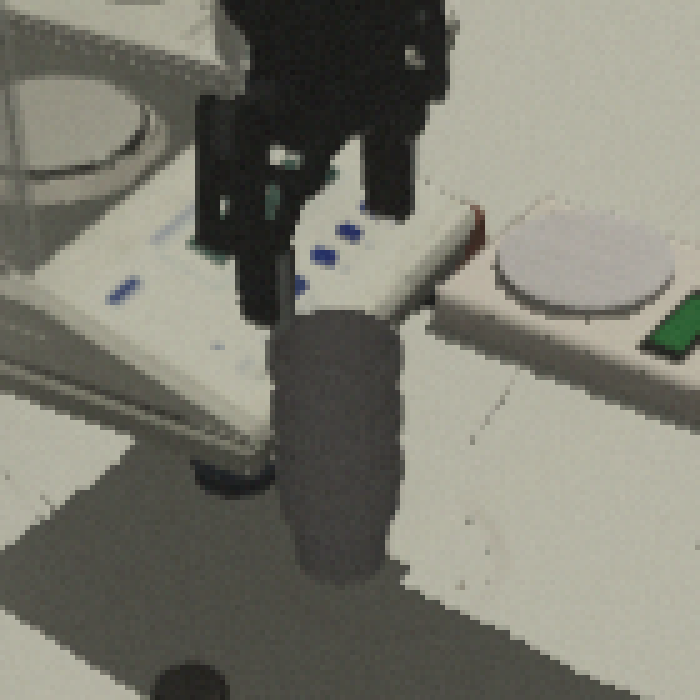

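Run:
```python
from h import *
manip.set_gripper(.74,20)
print(manip.current_time(),manip.current_grip_width(),manip.current_ee_pos(),manip.current_force())
p,d=snap("scene",4,(100,240,250,390),5)
W=cloud("scene",d);print(np.round(W[140:180:3,298:314:2,2],3));print(np.round(W[150:170:3,298:314:2,1],3))
```

```text
3.6583 0.7374870757001275 [ 0.52918992 -0.01049469  0.10539112] [ 0.18583347 -0.69747871  0.3673051 ]
[[0.219 0.22  0.219 0.215 0.07  0.206 0.206 0.203]
 [0.195 0.214 0.214 0.21  0.069 0.2   0.199 0.197]
 [0.202 0.206 0.207 0.204 0.197 0.195 0.194 0.064]
 [0.198 0.199 0.202 0.199 0.195 0.192 0.189 0.063]
 [0.068 0.191 0.193 0.192 0.182 0.18  0.18  0.062]
 [0.066 0.064 0.173 0.172 0.176 0.174 0.173 0.059]
 [0.063 0.064 0.167 0.167 0.167 0.166 0.166 0.056]
 [0.064 0.061 0.159 0.157 0.162 0.161 0.159 0.156]
 [0.061 0.06  0.146 0.152 0.154 0.153 0.15  0.148]
 [0.06  0.059 0.058 0.113 0.11  0.107 0.106 0.102]
 [0.056 0.059 0.055 0.114 0.102 0.1   0.097 0.095]
 [0.057 0.055 0.055 0.113 0.115 0.092 0.088 0.088]
 [0.055 0.054 0.052 0.106 0.109 0.112 0.113 0.113]
 [0.055 0.053 0.051 0.087 0.097 0.105 0.107 0.108]]
[[ 0.053  0.053  0.053  0.051  0.042  0.037  0.03  -0.132]
 [-0.1    0.036  0.037  0.051  0.035  0.029  0.028 -0.126]
 [-0.091 -0.093  0.036  0.036  0.037  0.029  0.031 -0.116]
 [-0.08  -0.086  0.036  0.035  0.038  0.029  0.028  0.024]
 [-0.074 -0.078  0.036  0.035  0.037  0.031  0.028  0.025]
 [-0.066 -0.069 -0.074  0.031  0.034  0.029  0.028 -0.023]
 [-0.058 -0.062 -0.062  0.    -0.007 -0.015 -0.018 -0.022]]
```

```bash
true
```

```text
(no output)
```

View pics/zscene4.png

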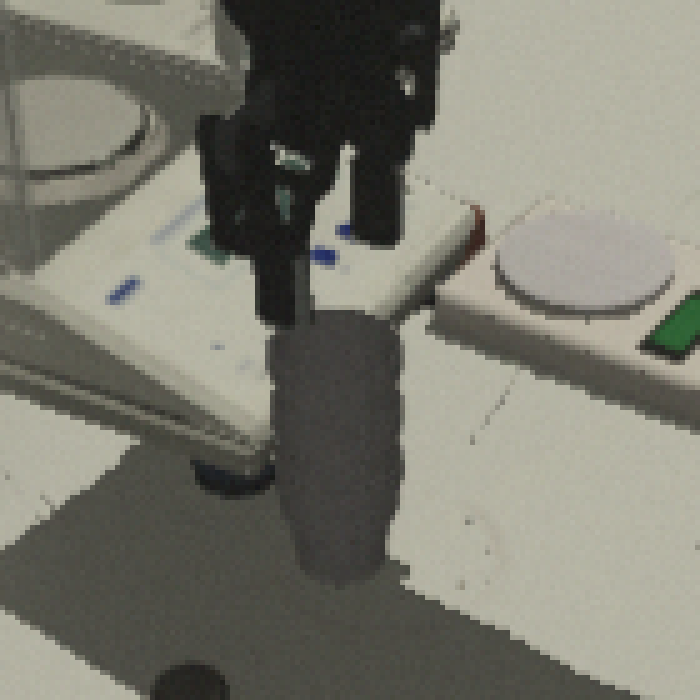

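Run:
```python
from h import *
d=np.load("pics/scene4.npy");W=cloud("scene",d);print("right finger",W[140:150:3,322:332:2].round(3).tolist())
manip.set_gripper(.95,20)
manip.move_l((.529,-.0105,.065),max_speed=.08)
print(manip.current_time(),manip.current_ee_pos(),manip.current_force())
p,d=snap("scene",5,(100,240,250,390),5)
W=cloud("scene",d);print(np.round(W[152:190:3,294:312:2,2],3));print(np.round(W[152:190:3,294:312:2,1],3))
```

```text
right finger [[[0.533, -0.041, 0.164], [0.527, -0.039, 0.167], [0.524, -0.041, 0.167], [0.518, -0.04, 0.17], [0.518, -0.046, 0.166]], [[0.533, -0.04, 0.158], [0.528, -0.039, 0.16], [0.523, -0.04, 0.161], [0.52, -0.042, 0.161], [0.517, -0.046, 0.159]], [[0.532, -0.039, 0.152], [0.529, -0.04, 0.152], [0.524, -0.041, 0.152], [0.519, -0.041, 0.154], [0.519, -0.048, 0.151]], [[0.604, -0.155, 0.057], [0.529, -0.041, 0.144], [0.524, -0.04, 0.146], [0.519, -0.041, 0.147], [0.592, -0.172, 0.051]]]
4.6833 [ 0.52916853 -0.01050808  0.06510517] [-0.16455136  0.3044963   1.05928574]
[[0.191 0.191 0.195 0.197 0.195 0.192 0.177 0.174 0.179]
 [0.188 0.189 0.188 0.191 0.189 0.186 0.173 0.172 0.175]
 [0.181 0.182 0.183 0.185 0.184 0.18  0.062 0.169 0.168]
 [0.171 0.064 0.16  0.178 0.176 0.174 0.164 0.166 0.161]
 [0.164 0.167 0.166 0.173 0.171 0.168 0.162 0.159 0.155]
 [0.162 0.162 0.163 0.165 0.164 0.162 0.155 0.154 0.104]
 [0.059 0.059 0.057 0.159 0.158 0.147 0.142 0.144 0.098]
 [0.058 0.059 0.054 0.137 0.137 0.14  0.137 0.136 0.133]
 [0.056 0.056 0.055 0.131 0.131 0.131 0.131 0.131 0.125]
 [0.056 0.
[... 377 characters left out ...]
061  0.059  0.051 -0.097  0.034  0.032]
 [ 0.058 -0.072  0.042  0.061  0.058  0.053  0.039  0.039  0.031]
 [ 0.058  0.06   0.056  0.064  0.059  0.053  0.045  0.04   0.033]
 [ 0.064  0.062  0.061  0.062  0.06   0.055  0.045  0.042 -0.02 ]
 [-0.046 -0.048 -0.052  0.063  0.06   0.046  0.038  0.039 -0.018]
 [-0.037 -0.038 -0.047  0.046  0.044  0.045  0.041  0.037  0.032]
 [-0.031 -0.032 -0.036  0.048  0.046  0.044  0.042  0.04   0.032]
 [-0.021 -0.024 -0.028  0.046  0.044  0.045  0.041  0.037  0.034]
 [-0.016 -0.022 -0.021 -0.026 -0.029  0.038  0.038  0.04   0.016]
 [-0.017 -0.016 -0.019 -0.018 -0.02   0.011  0.018  0.018  0.015]
 [-0.021 -0.021 -0.021 -0.023 -0.021 -0.031  0.017  0.018  0.018]]
```

```bash
true
```

```text
(no output)
```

View pics/zscene5.png

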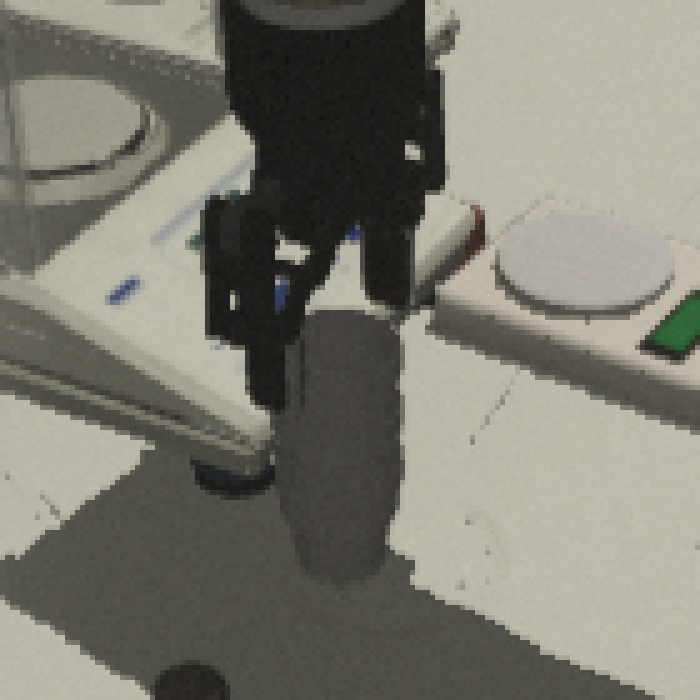

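Run:
```python
from h import *
manip.move_l((.529,-.0095,.054),max_speed=.08)
manip.set_gripper(.74,20)
print(manip.current_time(),manip.current_ee_pos(),manip.current_force(),manip.current_grip_width())
p,d=snap("scene",6,(120,240,260,380),6)
W=cloud("scene",d);print(np.round(W[172:200:2,296:316:2,2],3));print(np.round(W[172:200:2,296:316:2,1],3))
```

```text
5.35 [ 0.52910039 -0.0095384   0.05417951] [ 0.13283659  0.12202346 -0.39003095] 0.7358848229593025
[[ 0.143  0.144  0.145  0.149  0.149  0.147  0.14   0.136  0.129  0.09 ]
 [ 0.057  0.057  0.142  0.144  0.145  0.143  0.131  0.131  0.126  0.085]
 [ 0.056  0.055  0.055  0.123  0.122  0.127  0.125  0.123  0.12   0.113]
 [ 0.054  0.053  0.053  0.119  0.12   0.123  0.122  0.118  0.117  0.11 ]
 [ 0.052  0.054  0.051  0.114  0.115  0.116  0.114  0.115  0.112  0.107]
 [ 0.049  0.05   0.05   0.11   0.109  0.113  0.112  0.108  0.108  0.099]
 [ 0.046  0.049  0.049  0.102  0.105  0.106  0.107  0.104  0.103  0.094]
 [ 0.043  0.043  0.042  0.044  0.096  0.102  0.103  0.099  0.099  0.088]
 [ 0.031  0.033  0.035  0.04   0.028  0.077  0.08   0.093  0.084  0.086]
 [ 0.028  0.029  0.033  0.029  0.02   0.069  0.075  0.078  0.077  0.08 ]
 [ 0.023  0.024  0.025  0.021  0.056  0.063  0.066  0.071  0.074  0.074]
 [ 0.019  0.019  0.019  0.012  0.01   0.057  0.061  0.063  0.067  0.068]
 [ 0.01   0.01   0.009  0.007  0.002  0.057  0.058  0.059  0.062  0.061]
 [ 0.003  0.004  0.005  0.002 -0.003  0.048  0.052 
[... 345 characters left out ...]
 0.037  0.037  0.032  0.031  0.026  0.018]
 [-0.021 -0.022 -0.025  0.039  0.036  0.039  0.035  0.029  0.027  0.016]
 [-0.018 -0.018 -0.019  0.036  0.038  0.037  0.036  0.03   0.027  0.015]
 [-0.015 -0.018 -0.021 -0.021  0.033  0.037  0.037  0.031  0.028  0.014]
 [-0.022 -0.022 -0.022 -0.019 -0.034  0.016  0.018  0.03   0.017  0.019]
 [-0.019 -0.02  -0.018 -0.024 -0.036  0.013  0.018  0.019  0.016  0.017]
 [-0.018 -0.019 -0.02  -0.027  0.007  0.013  0.014  0.017  0.019  0.016]
 [-0.016 -0.018 -0.021 -0.03  -0.034  0.012  0.014  0.015  0.017  0.016]
 [-0.019 -0.022 -0.025 -0.029 -0.036  0.018  0.017  0.017  0.017  0.014]
 [-0.02  -0.021 -0.023 -0.027 -0.035  0.014  0.017  0.019  0.019  0.015]]
```

```bash
true
```

```text
(no output)
```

View pics/zscene6.png

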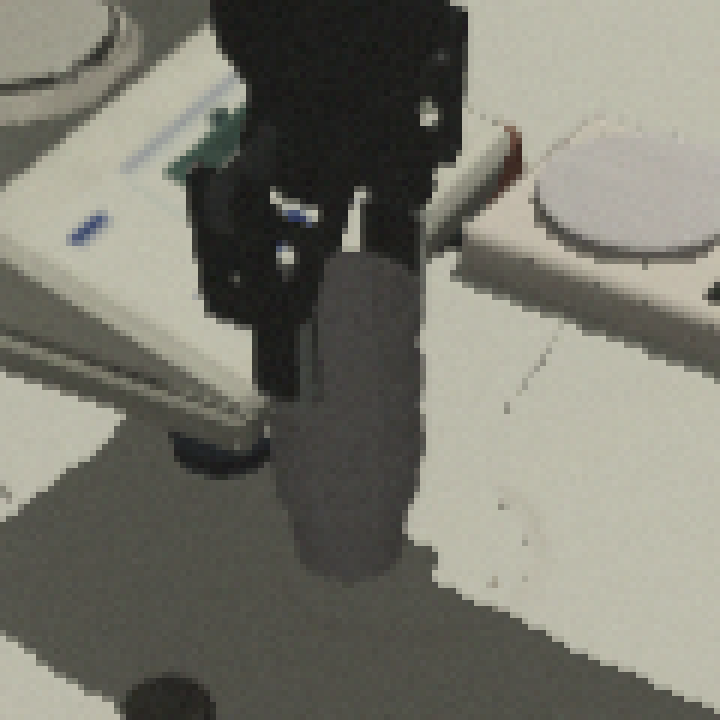

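Run:
```python
from h import *
manip.move_l((.529,-.0095,.0505),max_speed=.05)
f0=manip.current_force()
manip.set_gripper(.5,35)
print(manip.current_time(),manip.current_ee_pos(),manip.current_force()-f0,manip.current_grip_width())
p,d=snap("scene",7,(120,240,260,380),6)
W=cloud("scene",d);print(np.round(W[180:194:2,298:318:2,2],3))
manip.move_l((.529,-.0095,.0625),max_speed=.03)
print(manip.current_time(),manip.current_force()-f0,manip.current_grip_width())
snap("scene",8,(120,240,260,380),6)
```

```text
5.8833 [ 0.52920643 -0.00956739  0.05072541] [-1.40243697 -1.43346044  3.54681304] 0.6530526099543954
[[0.055 0.05  0.051 0.113 0.112 0.115 0.109 0.113 0.106 0.107]
 [0.05  0.051 0.049 0.105 0.109 0.112 0.108 0.108 0.101 0.1  ]
 [0.05  0.049 0.048 0.1   0.101 0.105 0.102   nan 0.095 0.095]
 [0.045 0.044 0.043 0.094 0.099 0.1   0.097 0.097 0.087 0.088]
 [0.033 0.033 0.037 0.03  0.077 0.09  0.089 0.092 0.085 0.086]
 [0.03  0.031 0.028 0.059 0.07  0.076 0.078 0.079 0.08  0.082]
 [0.024 0.026 0.021 0.058 0.064 0.068 0.071 0.074 0.076 0.077]]
6.4833 [-1.81989492  0.30363644 -1.81866507] 0.6534436649482611
```

```bash
true
```

```text
(no output)
```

View pics/zscene7.png

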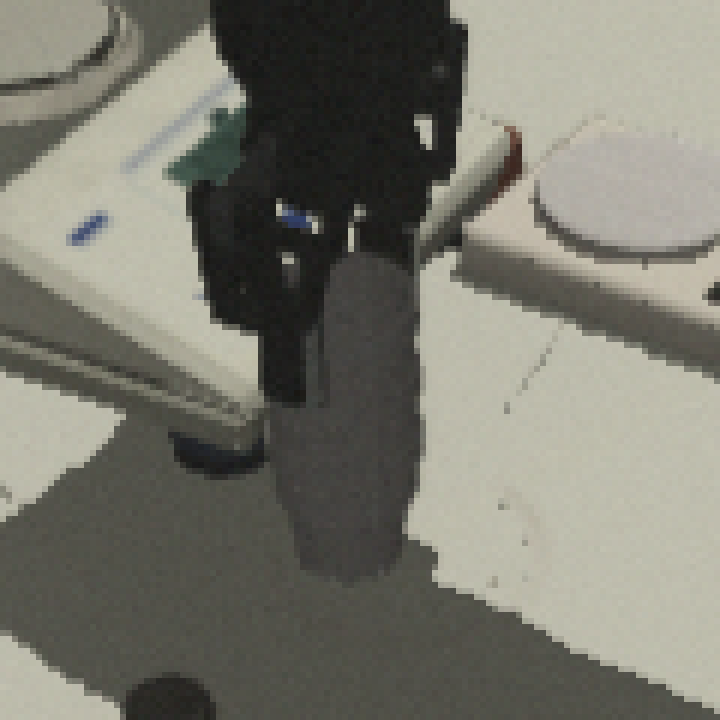

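View pics/zscene8.png

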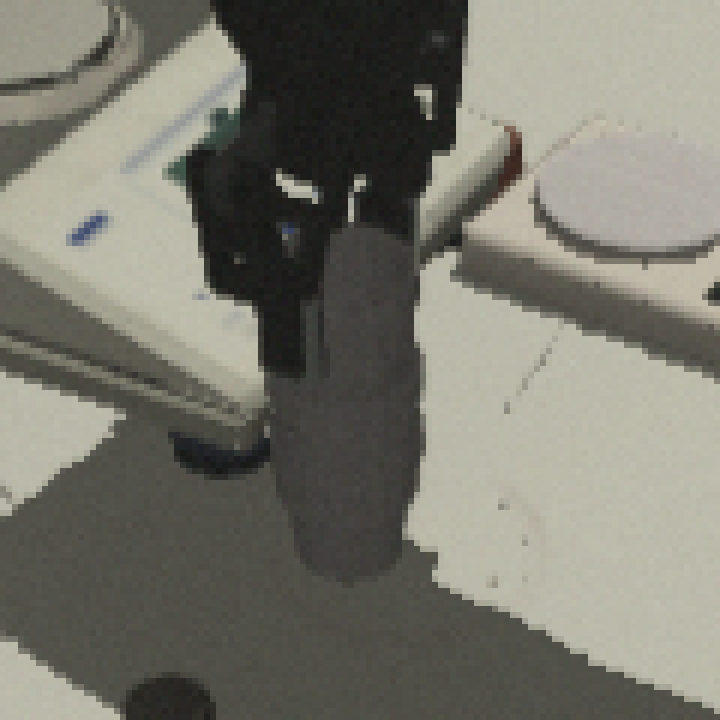

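Run:
```python
from h import *
manip.move_l((.529,-.0095,.10),max_speed=.05)
print(manip.current_time(),manip.current_force(),manip.current_grip_width())
snap("scene",9,(100,240,250,390),5)
```

```text
7.4333 [ 0.24015903  0.04730896 -0.77401323] 0.6561233850077561
```

```bash
true
```

```text
(no output)
```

View pics/zscene9.png

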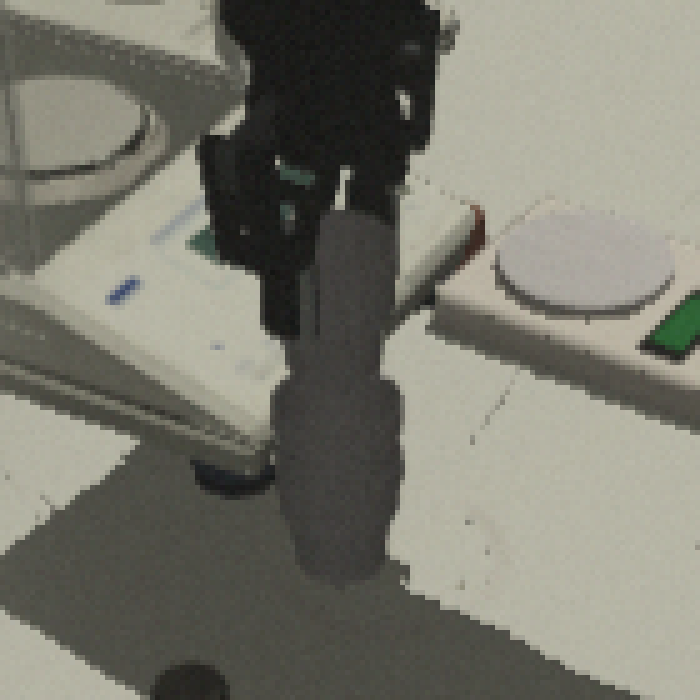

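Run:
```python
from h import *
R=np.array([[0,0,-1],[0,-1,0],[-1,0,0]],float)
manip.move_l((.529,-.0095,.135),max_speed=.12)
manip.move_l((.520,-.232,.135),attitude=R,max_speed=.15)
manip.move_l((.520,-.232,.045),max_speed=.1)
print(manip.current_time(),manip.current_ee_pos(),manip.current_force(),manip.current_grip_width())
snap("scene",10,(80,220,270,410),5)
snap("top",10,(130,260,340,500),4)
```

```text
10.6083 [ 0.52038749 -0.23221107  0.0456098 ] [-0.11915195 -0.19844439 -0.06618719] 0.6527739603307294
```

```bash
true
```

```text
(no output)
```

View pics/zscene10.png

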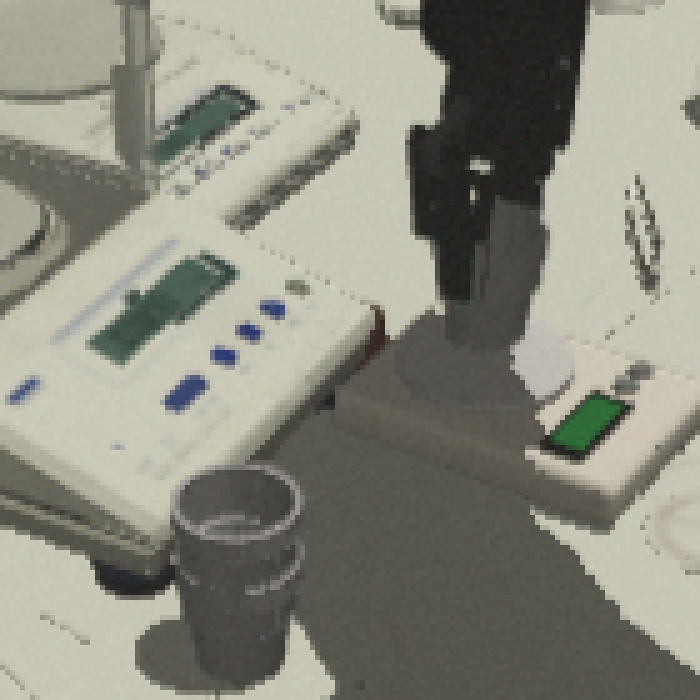

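Run:
```python
from h import *
manip.dwell(.2)
f0=manip.current_force()[2]
z=.045
manip.move_l((.520,-.232,.034),max_speed=.05);z=.034
while z>.022:
    f=np.mean([manip.current_force()[2] for _ in range(3)])-f0; print(round(z,4),manip.current_ee_pos()[2].round(4),round(f,2))
    if f>2.5: break
    z-=.001; manip.move_l((.520,-.232,z),max_speed=.02)
print(manip.current_time(),manip.current_grip_width())
snap("scene",11,(80,220,270,410),5)
```

```text
0.034 0.0335 -0.83
0.033 0.033 -0.59
0.032 0.032 -0.7
0.031 0.0309 -0.78
0.03 0.0299 -0.51
0.029 0.0298 7.19
12.525 0.6555630245523656
```

```bash
true
```

```text
(no output)
```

View pics/zscene11.png

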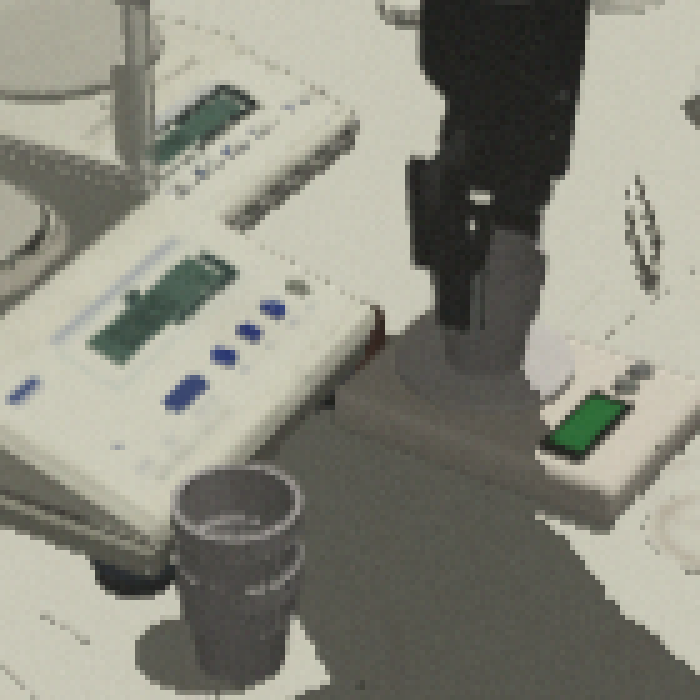

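Run:
```python
from h import *
R=np.array([[0,0,-1],[0,-1,0],[-1,0,0]],float)
manip.move_l((.520,-.232,.0295),max_speed=.02)
manip.set_gripper(.70); manip.set_gripper(.98)
print(manip.current_time(),manip.current_force(),manip.current_grip_width())
manip.move_l((.520,-.232,.15),max_speed=.1)
manip.move_j([-1.396,0.351,1.652,0,1.139,-0.085])
print(manip.current_time(),manip.current_force())
p,d=snap("scene",12,(80,220,270,410),5)
p,d2=snap("top",12,(130,260,290,480),4)
for n,dd in (("scene",d),("top",d2)):
    W=cloud(n,dd);x,y,z=W[...,0],W[...,1],W[...,2]
    for nm,c,a in (("cup",(.52,-.232),.085),("nest",(.529,-.01),.078)):
        m=(abs(x-c[0])<.045)&(abs(y-c[1])<.06)&(z>a)&(z<a+.02);P=W[m]
        print(n,nm,len(P),P[:,2].max().round(4),np.median(P[:,2]).round(4),cv2.minEnclosingCircle(P[:,:2].astype(np.float32)))
```

```text
13.4083 [ 0.178302   -0.55052628  0.38401315] 0.9781702123346419
16.5333 [-0.09681549  0.84842454  0.37352877]
scene cup 157 0.0947 0.09 ((0.5211008787155151, -0.23041723668575287), 0.029741432517766953)
scene nest 219 0.0881 0.0839 ((0.529922604560852, -0.00792652741074562), 0.02974511682987213)
top cup 178 0.0973 0.0922 ((0.5237994194030762, -0.2336052507162094), 0.02888435125350952)
top nest 160 0.0906 0.0855 ((0.5308845639228821, -0.012535550631582737), 0.02841990254819393)
```

```bash
true
```

View pics/zscene12.png

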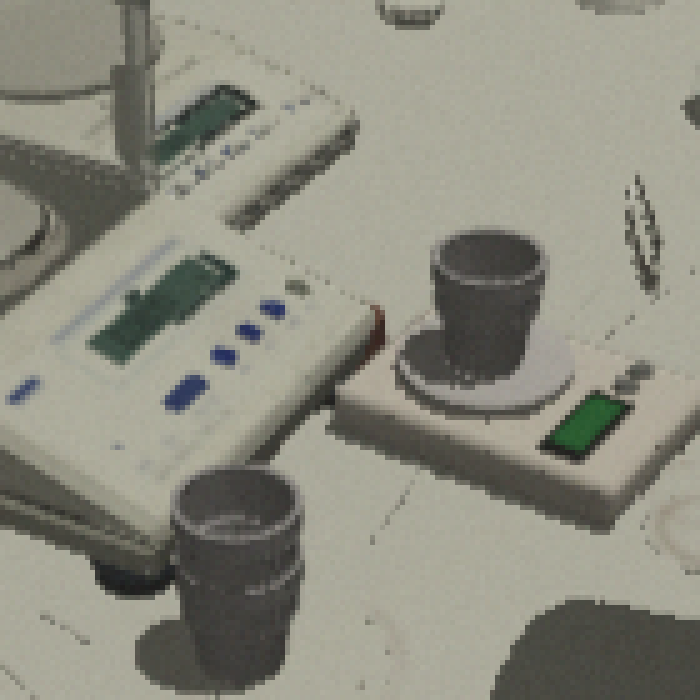

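View pics/ztop12.png

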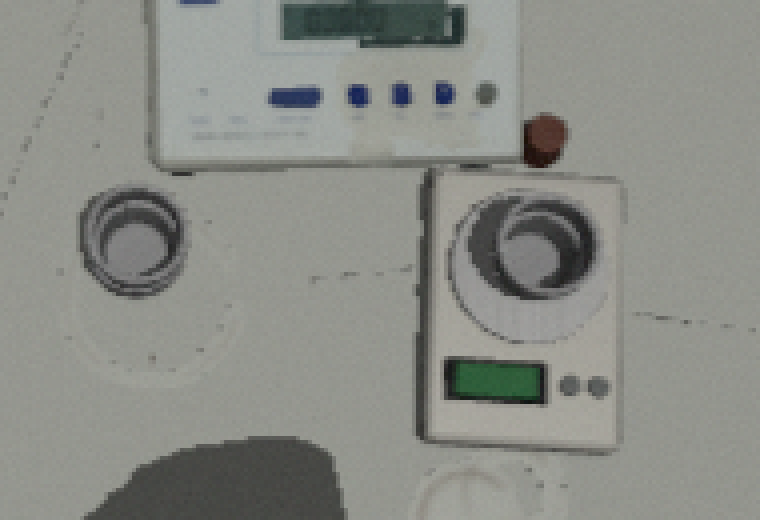

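The crops show the cup upright and central on the pan (scene crop about 485,305; top crop about 548,245, with its offset there due to perspective). The other two cups are still nested where they stood (scene crop about 238,575). The cup is about 2 mm from the pan centre in both cameras, and its rim is at about 0.09 m, as expected.

```bash
python3 -c "
from bench import manip
manip.sign_off();print(manip.current_time())"
```

```text
the job is handed in; nothing more can be done
the job is handed in; nothing more can be done
```

The top cup is standing upright on the scale pan, and the other two wide cups are still nested and upright where they were. I gripped the cup round its rim band and lifted it slowly. I lowered it onto the pan in 1 mm steps until contact showed (about 7 N), then let go and moved clear. The last clock reading before hand-in was 16.5 s.

**Last checks**
- **Cup on the pan:** both cameras put its centre about 2–3 mm from my measured pan centre. Its rim is about 93 mm up, which fits a cup standing flat.
- **Remaining nest:** it is within about 2.5 mm of its original position, with its rim at about 86 mm, as expected for two cups.

**Disagreements**
- **Fingertip height:** the pictures showed the fingertips about 40–48 mm higher than the reported TCP height. The description allows for at most 13 mm with the gripper open. I set the grasp height from the pictures instead, and contact with the pan came within 1 mm of where that predicted.
- **Camera offset:** the two cameras differ by about 4–6 mm in y, more than the stated calibration, so I used values between the two.

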